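# Push the lid of the lug nut jar shut

### The arm

A 7-joint arm with a two-finger parallel gripper is mounted at the origin on the work surface. World frame = base frame: x ahead of the robot, y to its left, z up, the work surface at z = 0. Lengths are in m, angles in rad, forces in N, time in s.
With the tool pointing down it reaches from about 0.425 to 0.925 m from the base axis. Payload 6.8 kg.
Tool frame: the origin (TCP) lies on the centre line of the jaws, within the pads' length; the fingertips stand 11 mm ahead of it and the grasp point (between the pads) lies 8 mm behind it; z points along the fingers, y is the direction in which the jaws open and shut (so a half turn about z gives the same grasp; the last joint's range is limited). The gripper opens to 85 mm and grips with 20 to 120 N. Pads are 22 mm wide; open, the fingers measure 114 mm over their backs; the gripper's body (76 mm by 85 mm) begins 54 mm behind the grasp point. The pads swing forward as they close: fully open they stand 13 mm farther back than shut.
Start: joints at [-1.438, 0.477, 0.022, 1.555, -0.011, 1.109, -0.083], TCP at [0.161, 0.656, 0.219] pointing down, gripper open.
Joint ranges: [-2.96, 2.96], [-0.34, 2.1], [-1.41, 1.46], [0.24, 2.44], [-1.37, 4.51], [0.17, 1.92], [-2.96, 2.96]. Speed limits (rad/s): [2.39, 2.39, 3.14, 3.14, 3.14, 3.14, 3.14].

### API

Orientations are given as a rotation vector (axis times angle).
In Python, from bench import r gives the robot as it stands.
- The arm moves only by the tool send_rows, never from a script. Its argument "deltas" is a list of rows, each a list of 7 numbers: the opening, from 0 (shut) to 1 (fully open), then the shift along the tool's x, y, z as a fraction of full scale, then the turn, a rotation vector about the tool's x, y, z as a fraction of full scale. In form: [[hand, x, y, z, ax, ay, az], ...]. A call has 1 to 20 rows; each row is the pose to reach, as a shift and turn from the pose commanded when the call began, along the tool's axes at that moment, turning the shorter way round; what a row does not reach only later rows make up. Full scale, the value 1, is 150 mm for a shift and 180 degrees for a turn. A row lasts 1/12 s, in which the tool goes at most 41.7 mm and 7.16 degrees, less where a joint would pass 70% of its speed; a pose out of reach is approached as far as the arm can. A call with a number of a shift or a turn outside -1 to 1 is refused whole. A call with a gripper value outside its range is refused whole. The fingers move at their own pace and stop on an object; "squeeze" is the grip in N (left out, the last holds). Time passes only in rows, so rows that repeat a pose let the fingers close. It gives the time, the measured TCP pose, the force and the opening at its end, in the units of the state.
- r.get_obs(): the state, without advancing time (a new reading comes with each control period).
- r.grab_frame(name): name is "scene" or "top" or "wrist"; returns a dict with "pixels" (400x640x3 uint8, red, green, blue), "camera_matrix" (3x3 intrinsics, pixels), "rvec" (rotation vector, rad) and "tvec" (3), from world to camera coordinates, as OpenCV has them. Camera axes: x right, y down, z forward; pixel columns grow to the right and rows downward; lengths in m; the calibration is good to about 2 mm. A picture is of the moment at which its call begins. There is no depth.
- r.hand_in(): hands the job in, once; it reports no verdict.
The state is a dict: "clock": time; "joints": joint angles; "qvel": joint speeds; "tau": joint torques, N m; "tcp_pos": TCP position; "orientation": TCP orientation; "contact_force": force on the tool from outside, world axes, zero at the start; "moment": the same for the moment, N m; "grip_width": finger opening in m.
Only numpy, scipy, OpenCV 4.12 (cv2) and the standard library are available. Lean on these libraries where they do the work, as an engineer would, in place of code of your own. Each camera call takes 0.05 s, during which the arm holds its last target. There are 200 camera calls.

### The job

Two glass jars stand open; one is full of lug nuts and the other is empty. Lifting nothing, push the raised lid of the full jar over with the fingertips and gently press it fully shut, with the jar still standing about where it is. Leave the empty jar open and everything else undisturbed.

Things in the scene. Friction and masses are not known exactly. Their poses are not given: they have to be found in the camera images.
- jar_full: The jar to shut. Loose glass jar, 90 across, rim 95 above the surface, about 0.9 kg; filled with lug nuts nearly to its rim (about 10 below). Origin at the centre of its underside, z up. A round steel snap lid is hinged on the rim on the jar's -x side, so the lid swings over towards the jar's +x when it is shut. Lengths in mm.
- jar_full_hinge (a point): Middle of the hinge line of the full jar's lid: 50 from the jar's axis on the jar's -x side, 99 above its underside. The hinge line runs along the jar's y. The lid is a flat steel disc 92 across and 7 thick, its centre 50 from the hinge line in the lid's mid-plane, with a small front tab that ends 105 from the hinge line. Shut, its top is 102.5 above the jar's underside. Lengths in mm.
- jar_full_lid (a joint): Angle of the full jar's lid: 0 is fully shut (flat on the rim), 1.57 stands straight up over the hinge, more leans back outwards past the hinge (limit 2.05); it starts between 1.65 and 2.0. The hinge is stiff: the lid stays at any angle where it is left and does not fall; 1 to 1.5 N at its edge moves it, and it stays down when pressed shut. Lengths in mm.
- jar_full_edge (a point): Point on the mid-plane of the full jar's lid at its front edge, 96 from the hinge line; it swings with the lid. Lengths in mm.
- jar_empty: The jar to leave open. Loose glass jar, 90 across, rim 95 above the surface, about 0.5 kg; empty, otherwise the same as the full one. Origin at the centre of its underside, z up. A round steel snap lid is hinged on the rim on the jar's -x side, so the lid swings over towards the jar's +x when it is shut. Lengths in mm.
- jar_empty_edge (a point): Front edge of the empty jar's raised lid, 96 from its hinge line, which is 50 from the jar's axis on its -x side and 99 high; stays where it is. Lengths in mm.
- bowl: Bystander: black round magnetic parts bowl, 140 across, 34 high, with lug nuts lying in it. Origin at the centre of its underside. Lengths in mm.
- gauge: Bystander: red tire pressure gauge lying flat, 118 long, 34 wide, 22 high, long side along its x. Origin at the centre of its underside. Lengths in mm.
- clip: Bystander: orange socket clip rail, 170 long along its y, 34 wide, with two sockets standing on it, 58 high in all. Origin at the centre of its underside. Lengths in mm.
- valve_tool: Bystander: steel T-handled valve stem tool lying flat, 128 long along its y, 45 wide, 12 high. Origin at the centre of its underside. Lengths in mm.
- deep_socket: Bystander: steel deep socket standing on end, 34 across, 80 high. Origin at the centre of its underside. Lengths in mm.
- tin: Bystander: grey round tin, 72 across, 90 high. Origin at the centre of its underside. Lengths in mm.
- nut_a: Bystander: loose flanged lug nut standing on its flange, 32 across, 30 high. Origin at the centre of its underside. Lengths in mm.
- nut_b: Bystander: loose flanged lug nut standing on its flange, 32 across, 30 high. Origin at the centre of its underside. Lengths in mm.
Not all that is in view belongs to the job. What is shaped like the jar_full but purple is not meant.

How it is judged:
At the end, for the whole second after the job is handed in: The full jar's lid is within 0.05 rad of fully shut; the jar stands upright (within 0.05 rad), still, within 35 mm of where it was; the edge of the empty jar's lid is within 25 mm of where it was (still open) (value of joint jar_full_lid below 0.05 rad and angle between jar_full's own z axis and vertical below 0.05 rad and distance of jar_full from where it was at the start of the episode below 0.035 m and linear speed of jar_full below 0.02 m/s and distance of jar_empty_edge from where it was at the start of the episode below 0.025 m); the robot touches nothing.
It fails at once if the full jar is lifted, tipped or shoved more than 35 mm (height (world z) of jar_full above 0.015 m or angle between jar_full's own z axis and vertical above 0.25 rad or distance of jar_full from where it was at the start of the episode above 0.035 m).
It fails at once if the jar or its lid is pressed with more than 40 N (contact force between the arm and jar_full above 40 N).
It fails at once if the jar or its lid is pressed with more than 40 N (contact force between the fingers and jar_full above 40 N).
It fails at once if the empty jar or its lid is moved more than 25 mm (distance of any of jar_empty, jar_empty_edge from where it was at the start of the episode above 0.025 m).
It fails at once if a bystander is moved more than 25 mm (distance of any of bowl, gauge, clip, valve_tool, deep_socket, tin, nut_a, nut_b from where it was at the start of the episode above 0.025 m).
It also fails if it takes over 42 s, if anything falls off the work surface, if the arm or the gripper's body presses on something with over 40 N, if the wrist force passes 120 N, or if a joint passes its speed limit or range.

## Working session

There is one attempt and no reset: what is moved stays moved. The work goes in short steps, Python scripts to look and compute and a tool call to move; the robot and the scene stay as the last step left them, time stands still between calls to the robot, and variables do not carry over. Pictures are saved under pics/ and viewed, about 8 in all and at most 12, crops included, and the job is handed in when it is done.

Besides the shell and the picture viewer there is one more tool, called as a command line: name --pt "numbers of a row" for each row, then --argument value for the rest. send_rows: Moves the arm, as the interface text tells. Shift numbers are shares of 150 mm and turn numbers shares of 180 degrees, none past 1 either way. Its arguments: {"type":"object","properties":{"deltas":{"type":"array","items":{"type":"array","items":{"type":"number"}}},"squeeze":{"type":"number"}},"required":["deltas"]}

```bash
mkdir -p pics
cat > h.py <<'E'
from bench import r
import cv2, numpy as np
def save(n,f):
    d=r.grab_frame(n); cv2.imwrite(f,d["pixels"][:,:,::-1]); np.savez(f[:-4]+".npz",K=d["camera_matrix"],rv=d["rvec"],tv=d["tvec"]); return d
def cam(f):
    d=np.load(f[:-4]+".npz"); return d["K"],d["rv"].ravel(),d["tv"].ravel()
def proj(f,P):
    K,a,t=cam(f); return cv2.projectPoints(np.array(P,float).reshape(-1,1,3),a,t,K,None)[0].reshape(-1,2)
def atz(f,uv,z):
    K,a,t=cam(f); R=cv2.Rodrigues(a)[0]; c=-R.T@t
    d=R.T@np.linalg.solve(K,np.array([*uv,1.])); return c+d*(z-c[2])/d[2]
def tri(f1,p1,f2,p2):
    A=[];b=[]
    for f,uv in((f1,p1),(f2,p2)):
        K,a,t=cam(f); R=cv2.Rodrigues(a)[0]; c=-R.T@t; d=R.T@np.linalg.solve(K,np.array([*uv,1.])); d/=np.linalg.norm(d)
        M=np.eye(3)-np.outer(d,d); A.append(M); b.append(M@c)
    x=np.linalg.lstsq(np.vstack(A),np.hstack(b),rcond=None)[0]
    return x,[np.linalg.norm(M@x-q)for M,q in zip(A,b)]
E
python3 - <<'E'
from h import *
for n in("scene","top"):
    save(n,f"pics/{n}0.png"); K,a,t=cam(f"pics/{n}0.png"); print(n,-cv2.Rodrigues(a)[0].T@t,K[0,0])
print(r.get_obs())
E
```

```text
scene [1.10725611 0.5321934  0.70889444] 366.38939276180474
top [0.41434894 0.02228418 1.214026  ] 463.76521601529083
{'clock': 0.1, 'joints': array([-1.43811992,  0.47769109,  0.02232363,  1.55632863, -0.01150947,
        1.109301  , -0.08309138]), 'qvel': array([-0.00023785, -0.00029938,  0.00059491, -0.00213068, -0.00142208,
        0.00015385, -0.00043925]), 'tau': array([ 3.74292140e-03, -5.97761929e+01,  1.61342751e+00, -2.81957138e+01,
        1.28118010e-02,  5.02465366e-03,  3.58754085e-05]), 'tcp_pos': array([0.16082577, 0.65500377, 0.21855037]), 'orientation': array([-3.77221461e-01, -3.11876701e+00,  2.50945429e-03]), 'contact_force': array([ 0.49147025, -0.18312489, -0.41268875]), 'moment': array([-0.01336612, -0.01240862,  0.00659644]), 'grip_width': 0.08533365960548311}
```

View pics/scene0.png

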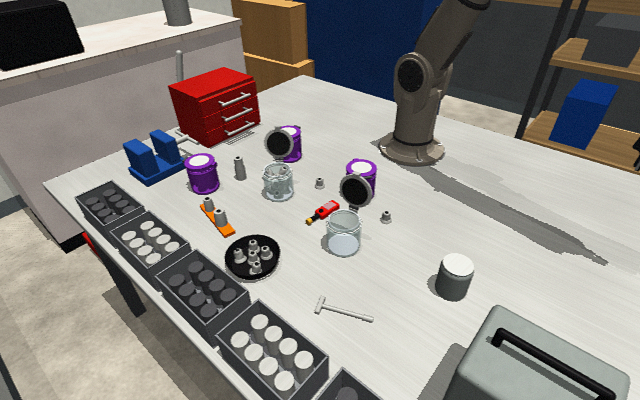

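View pics/top0.png

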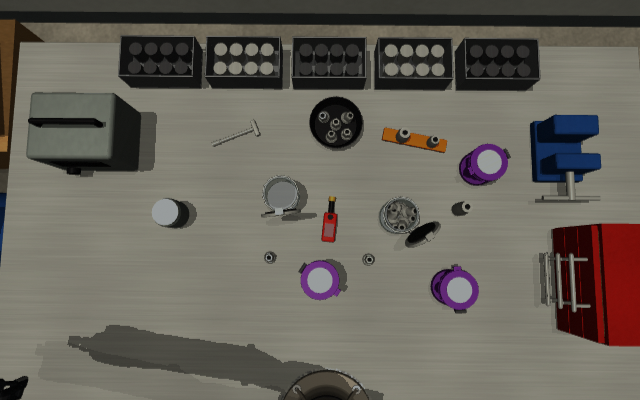

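Scene view: full jar (nuts) at about (278,182) with lid at (279,143); empty jar at (344,232). Top view: full jar at (400,215) with its lid at (424,233), empty jar at (281,195). Next I enlarge crops to measure.

Run:
```python
from h import *
a=cv2.imread("pics/top0.png")[185:255,370:480]; b=cv2.imread("pics/scene0.png")[115:210,230:330]
a=cv2.resize(a,None,fx=7,fy=7,interpolation=cv2.INTER_CUBIC)[:, :400*2][:490,:770]
b=cv2.resize(b,None,fx=6,fy=6,interpolation=cv2.INTER_CUBIC)
cv2.imwrite("pics/ca.png",a);cv2.imwrite("pics/cb.png",b)
```

```text
(no output)
```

View pics/ca.png

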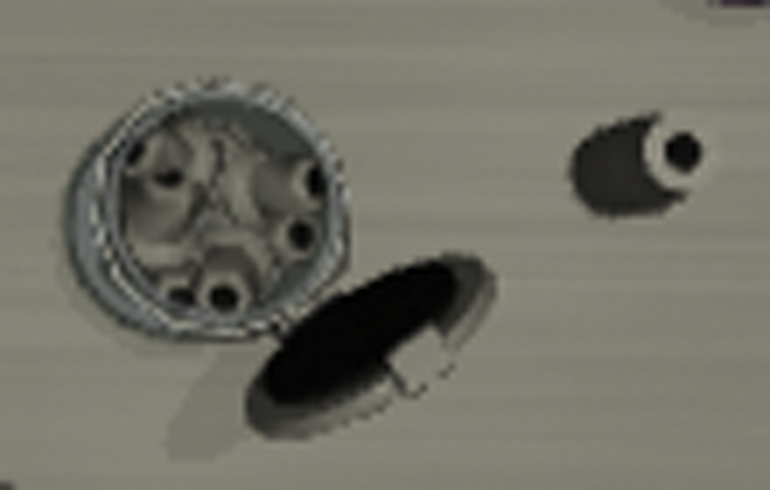

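View pics/cb.png

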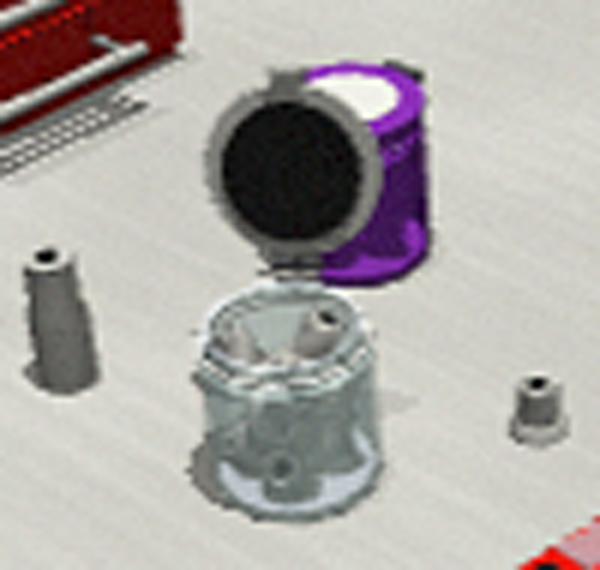

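```bash
cat > fit.py <<'E'
from h import *
from scipy.optimize import least_squares
T,S="pics/top0.png","pics/scene0.png"
def pts(p):
    x,y,w,th=p; e=np.array([np.cos(w),np.sin(w),0]); f=np.array([-e[1],e[0],0]); z=np.array([0,0,1.]); o=np.array([x,y,0])
    h=o-.05*e+.099*z; d=np.cos(th)*e+np.sin(th)*z
    return dict(rim=o+.095*z,lid=h+.05*d,tab=h+.105*d,l=h+.05*d+.046*f,rr=h+.05*d-.046*f,hinge=h,edge=h+.096*d)
t=lambda u,v:(370+u/7,185+v/7); s=lambda u,v:(230+u/6,115+v/6)
obs=[(T,"rim",t(222,208)),(T,"lid",t(370,345)),(T,"tab",t(430,365)),(T,"l",t(250,410)),(T,"rr",t(490,275)),
(S,"rim",s(287,325)),(S,"lid",s(297,170)),(S,"tab",s(287,74)),(S,"l",s(378,178)),(S,"rr",s(210,160)),(S,"hinge",s(297,275))]
def res(p):
    q=pts(p); return np.ravel([proj(f,q[n])[0]-u for f,n,u in obs])
o=atz(T,t(222,208),.095); print("rim top/scene",o,atz(S,s(287,325),.095)); print("lid tri",tri(T,t(370,345),S,s(297,170)))
sol=least_squares(res,[o[0],o[1],.8,1.8],loss="soft_l1")
if __name__=="__main__":
    print(sol.x); print(res(sol.x).reshape(-1,2).round(1)); print({k:v.round(3) for k,v in pts(sol.x).items()})
    for n,u,z in(("purple left",(320,280),.1),("purple right",(459,290),.1),("deep",(467,207),.08),("nut",(368,259),.03),("purple top",(490,163),.1),("clip",(433,140),.058),("emptyrim",(281,195),.095),("emptylid",(281,212),.15),("gauge",(331,200),.02)): print(n,atz(T,u,z).round(3))
E
python3 fit.py
```

```text
rim top/scene [ 0.50075696 -0.17633928  0.095     ] [ 0.50661943 -0.17485326  0.095     ]
lid tri (array([ 0.45272226, -0.2161055 ,  0.14441998]), [np.float64(0.0006475209870092851), np.float64(0.0006475209870098091)])
[ 0.50599662 -0.18003189  0.58735427  1.80852115]
[[ 1.5 -2.1]
 [-0.3 -1.1]
 [-0.   0.2]
 [ 0.3  0.7]
 [-1.  -2. ]
 [-1.  -0.7]
 [ 0.1 -0.5]
 [ 1.1 -2.3]
 [ 1.4 -1.1]
 [-0.   0.5]
 [ 0.7 -2.4]]
{'rim': array([ 0.506, -0.18 ,  0.095]), 'lid': array([ 0.455, -0.214,  0.148]), 'tab': array([ 0.444, -0.221,  0.201]), 'l': array([ 0.429, -0.176,  0.148]), 'rr': array([ 0.48 , -0.253,  0.148]), 'hinge': array([ 0.464, -0.208,  0.099]), 'edge': array([ 0.446, -0.22 ,  0.192])}
purple left [0.344 0.02  0.1  ]
purple right [ 0.323 -0.309  0.1  ]
deep [ 0.522 -0.339  0.08 ]
nut [ 0.393 -0.101  0.03 ]
purple top [ 0.629 -0.392  0.1  ]
clip [ 0.695 -0.265  0.058]
emptyrim [0.546 0.116 0.095]
emptylid [0.5   0.111 0.15 ]
gauge [ 0.543 -0.007  0.02 ]
```

```bash
cat > go.py <<'E'
import sys
from h import *
from scipy.spatial.transform import Rotation as Ro
def delta(P,ydeg=None):
    o=r.get_obs(); R=Ro.from_rotvec(o["orientation"]); v=R.inv().apply(np.array(P)-o["tcp_pos"])/.15
    y=np.radians(ydeg); Y=np.array([np.cos(y),np.sin(y),0]); Z=np.array([0,0,-1.]); X=np.cross(Y,Z)
    t=(R.inv()*Ro.from_matrix(np.c_[X,Y,Z])).as_rotvec()/np.pi
    return v,t
if __name__=="__main__":
    o=r.get_obs(); print("t",round(o["clock"],2),"p",o["tcp_pos"].round(4),"F",o["contact_force"].round(1))
    a=list(map(float,sys.argv[1:]))
    for i in range(0,len(a),4):
        v,t=delta(a[i:i+3],a[i+3]); print(a[i:i+4],v.round(3),t.round(3))
E
python3 go.py .16 .655 .33 76 .3 .585 .35 60
```

```text
t 0.1 p [0.1608 0.655  0.2186] F [ 0.5 -0.2 -0.4]
[0.16, 0.655, 0.33, 76.0] [ 0.005 -0.003 -0.743] [-0.001  0.     0.001]
[0.3, 0.585, 0.35, 60.0] [-1.012 -0.233 -0.876] [-0.001  0.     0.09 ]
```

send_rows --pt "0 0 0 -0.25 0 0 0" --pt "0 0 0 -0.5 0 0 0" --pt "0 0 0 -0.74 0 0 0" --pt "0 -0.25 -0.05 -0.8 0 0 0.03" --pt "0 -0.5 -0.12 -0.85 0 0 0.06" --pt "0 -0.75 -0.18 -0.87 0 0 0.08" --pt "0 -1 -0.23 -0.87 0 0 0.09" --pt "0 -1 -0.23 -0.87 0 0 0.09"

```text
clock: 0.77
tcp_pos: [0.3086, 0.5806, 0.3503]
orientation: [0.833, 3.023, -0.001]
contact_force: [1.9, -1.3, -0.6]
grip_width: 0.0003
```

```bash
python3 go.py .41 .47 .35 35
```

```text
t 0.77 p [0.3086 0.5806 0.3503] F [ 1.9 -1.3 -0.6]
[0.41, 0.47, 0.35, 35.0] [-0.958 -0.287  0.008] [0.001 0.002 0.134]
```

send_rows --pt "0 -0.24 -0.07 0 0 0 0.035" --pt "0 -0.48 -0.14 0 0 0 0.07" --pt "0 -0.72 -0.22 0 0 0 0.1" --pt "0 -0.96 -0.29 0 0 0 0.134" --pt "0 -0.96 -0.29 0 0 0 0.134"

```text
clock: 1.18
tcp_pos: [0.4087, 0.4687, 0.3501]
orientation: [1.451, 2.781, -0.002]
contact_force: [2.1, -0.6, 1.0]
grip_width: -0.0001
```

```bash
python3 go.py .49 .32 .35 10
```

```text
t 1.18 p [0.4087 0.4687 0.3501] F [ 2.1 -0.6  1. ]
[0.49, 0.32, 0.35, 10.0] [-1.123 -0.122  0.006] [0.001 0.002 0.138]
```

send_rows --pt "0 -0.25 -0.03 0 0 0 0.035" --pt "0 -0.5 -0.06 0 0 0 0.07" --pt "0 -0.75 -0.09 0 0 0 0.1" --pt "0 -1 -0.12 0 0 0 0.138" --pt "0 -1 -0.12 0 0 0 0.138"

```text
clock: 1.6
tcp_pos: [0.4794, 0.3357, 0.3503]
orientation: [2.016, 2.405, -0.002]
contact_force: [0.7, -2.1, 0.4]
grip_width: -0.0
```

```bash
python3 go.py .5 .19 .35 -15
```

```text
t 1.6 p [0.4794 0.3357 0.3503] F [ 0.7 -2.1  0.4]
[0.5, 0.19, 0.35, -15.0] [-0.98  -0.034  0.006] [0.001 0.001 0.139]
```

send_rows --pt "0 -0.25 -0.01 0 0 0 0.035" --pt "0 -0.5 -0.02 0 0 0 0.07" --pt "0 -0.75 -0.03 0 0 0 0.1" --pt "0 -0.98 -0.03 0 0 0 0.139" --pt "0 -0.98 -0.03 0 0 0 0.139"

```text
clock: 2.02
tcp_pos: [0.5, 0.1911, 0.3503]
orientation: [2.489, 1.914, -0.001]
contact_force: [0.1, -0.5, -0.3]
grip_width: 0.0
```

```bash
python3 go.py .49 .04 .35 -36
```

```text
t 2.02 p [0.5    0.1911 0.3503] F [ 0.1 -0.5 -0.3]
[0.49, 0.04, 0.35, -36.0] [-0.991  0.194  0.004] [0.    0.    0.117]
```

send_rows --pt "0 -0.25 0.05 0 0 0 0.03" --pt "0 -0.5 0.1 0 0 0 0.06" --pt "0 -0.75 0.15 0 0 0 0.09" --pt "0 -0.99 0.19 0 0 0 0.117" --pt "0 -0.99 0.19 0 0 0 0.117"

```text
clock: 2.43
tcp_pos: [0.4896, 0.0405, 0.3502]
orientation: [2.796, 1.431, -0.001]
contact_force: [-0.3, -1.8, 0.7]
grip_width: 0.0
```

```bash
python3 go.py .45 -.1 .35 -56.3
```

```text
t 2.43 p [0.4896 0.0405 0.3502] F [-0.3 -1.8  0.7]
[0.45, -0.1, 0.35, -56.3] [-0.914  0.334  0.002] [0.    0.    0.114]
```

send_rows --pt "0 -0.23 0.08 0 0 0 0.03" --pt "0 -0.46 0.16 0 0 0 0.06" --pt "0 -0.69 0.25 0 0 0 0.09" --pt "0 -0.91 0.33 0 0 0 0.114" --pt "0 -0.91 0.33 0 0 0 0.114"

```text
clock: 2.85
tcp_pos: [0.4504, -0.0984, 0.3502]
orientation: [3.006, 0.912, 0.0]
contact_force: [-0.3, 0.4, 0.4]
grip_width: 0.0001
```

```bash
python3 - <<'E'
from h import *
save("wrist","pics/w1.png"); save("scene","pics/s1.png")
E
python3 go.py .409 -.242 .30 -56.3
python3 - <<'E'
from fit import *
p=pts(sol.x)
im=cv2.imread("pics/w1.png")
for k in p: 
    u=proj("pics/w1.png",p[k])[0]; print(k,u.round(0)); cv2.circle(im,tuple(int(v) for v in u),3,(0,255,0),1)
cv2.imwrite("pics/w1m.png",im)
E
```

```text
t 2.95 p [ 0.4522 -0.0924  0.35  ] F [0.3 0.9 0.5]
[0.409, -0.242, 0.3, -56.3] [-0.801  0.661  0.332] [-0.    -0.     0.004]
rim top/scene [ 0.50075696 -0.17633928  0.095     ] [ 0.50661943 -0.17485326  0.095     ]
lid tri (array([ 0.45272226, -0.2161055 ,  0.14441998]), [np.float64(0.0006475209870092851), np.float64(0.0006475209870098091)])
rim [397. 164.]
lid [404. 224.]
tab [417. 254.]
l [365. 224.]
rr [444. 224.]
hinge [396. 203.]
edge [414. 248.]
```

View pics/w1m.png

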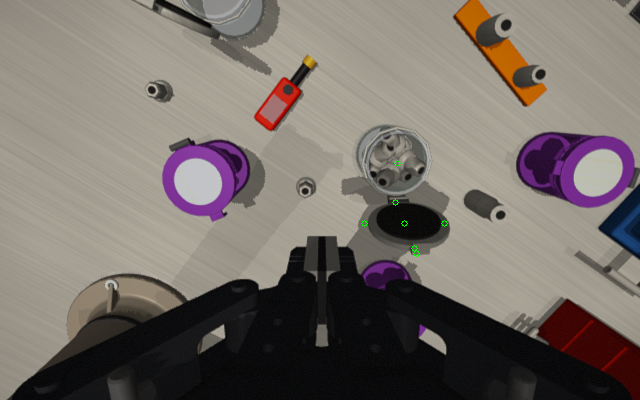

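Wrist view: the full jar (395,160) and its lid (408,222) sit about 4 px (≈4 mm) from the projected model, and the hinge is horizontal in the image, so yaw is right. Tool x now lies along the closing direction.

send_rows --pt "0 -0.2 0.16 0 0 0 0" --pt "0 -0.4 0.33 0 0 0 0" --pt "0 -0.6 0.5 0 0 0 0" --pt "0 -0.8 0.66 0.1 0 0 0.004" --pt "0 -0.8 0.66 0.33 0 0 0.004" --pt "0 -0.8 0.66 0.33 0 0 0.004" --pt "0 -0.8 0.66 0.33 0 0 0.004"

```text
clock: 3.53
tcp_pos: [0.4094, -0.2397, 0.2996]
orientation: [-3.004, -0.914, 0.006]
contact_force: [0.6, 0.2, -0.5]
grip_width: 0.0001
```

```bash
python3 go.py .409 -.242 .186 -56.3
```

```text
t 3.53 p [ 0.4094 -0.2397  0.2996] F [ 0.6  0.2 -0.5]
[0.409, -0.242, 0.186, -56.3] [-0.009  0.013  0.757] [-0.001  0.001  0.001]
```

send_rows --pt "0 0 0.01 0.2 0 0 0" --pt "0 0 0.01 0.4 0 0 0" --pt "0 0 0.01 0.58 0 0 0" --pt "0 0 0.01 0.7 0 0 0" --pt "0 0 0.01 0.76 0 0 0" --pt "0 0 0.01 0.76 0 0 0" --pt "0 0 0.01 0.76 0 0 0"

```text
clock: 4.12
tcp_pos: [0.4117, -0.2421, 0.1875]
orientation: [3.005, 0.914, 0.001]
contact_force: [0.2, 0.5, 1.2]
grip_width: -0.0002
```

```bash
cat > plan.py <<'E'
from h import *
H=np.array([.464,-.209,.099]); e=np.array([.832,.555,0]); o=r.get_obs(); p=o["tcp_pos"]; s0=(p-H)@e; z0=p[2]
print(round(o["clock"],2),"s",s0.round(4),"z",z0.round(4),"lat",((p-H)@[-.555,.832,0]).round(4),"F",(o["contact_force"]@e).round(1),o["contact_force"].round(1))
rho=.085
for th in np.arange(1.9,-.01,-.1):
    s=rho*np.cos(th)-.0035*np.sin(th)-.011; z=.099+rho*np.sin(th)+.0035*np.cos(th)+.011
    print(round(th,2),"x",round((s-s0)/.15,3),"z",round(-(z-z0)/.15,3), "abs",s.round(4),z.round(4))
E
python3 plan.py
```

```text
4.12 s -0.0619 z 0.1875 lat 0.0015 F 0.5 [0.2 0.5 1.2]
1.9 x 0.134 z -0.012 abs -0.0418 0.1893
1.8 x 0.188 z -0.03 abs -0.0337 0.192
1.7 x 0.243 z -0.042 abs -0.0254 0.1938
1.6 x 0.299 z -0.049 abs -0.017 0.1949
1.5 x 0.356 z -0.05 abs -0.0085 0.195
1.4 x 0.412 z -0.046 abs -0.0 0.1944
1.3 x 0.468 z -0.036 abs 0.0084 0.1928
1.2 x 0.523 z -0.02 abs 0.0165 0.1905
1.1 x 0.575 z 0.001 abs 0.0244 0.1873
1.0 x 0.626 z 0.027 abs 0.032 0.1834
0.9 x 0.673 z 0.058 abs 0.0391 0.1788
0.8 x 0.717 z 0.094 abs 0.0457 0.1734
0.7 x 0.757 z 0.134 abs 0.0518 0.1674
0.6 x 0.794 z 0.177 abs 0.0572 0.1609
0.5 x 0.825 z 0.224 abs 0.0619 0.1538
0.4 x 0.852 z 0.274 abs 0.0659 0.1463
0.3 x 0.874 z 0.327 abs 0.0692 0.1385
0.2 x 0.89 z 0.381 abs 0.0716 0.1303
0.1 x 0.901 z 0.437 abs 0.0732 0.122
-0.0 x 0.906 z 0.493 abs 0.074 0.1135
```

send_rows --pt "0 0.05 0 0 0 0 0" --pt "0 0.1 0 -0.01 0 0 0" --pt "0 0.13 0 -0.02 0 0 0" --pt "0 0.155 0 -0.025 0 0 0" --pt "0 0.18 0 -0.03 0 0 0" --pt "0 0.205 0 -0.035 0 0 0" --pt "0 0.23 0 -0.04 0 0 0" --pt "0 0.255 0 -0.045 0 0 0" --pt "0 0.28 0 -0.05 0 0 0" --pt "0 0.305 0 -0.05 0 0 0" --pt "0 0.33 0 -0.05 0 0 0" --pt "0 0.355 0 -0.05 0 0 0" --pt "0 0.355 0 -0.05 0 0 0"

```text
clock: 5.2
tcp_pos: [0.4552, -0.2124, 0.1938]
orientation: [3.006, 0.913, -0.0]
contact_force: [0.5, -0.2, -0.5]
grip_width: 0.0001
```

```bash
python3 plan.py
python3 - <<'E'
from h import *
save("scene","pics/s2.png"); save("top","pics/t2.png")
a=cv2.imread("pics/t2.png")[175:265,360:480]; b=cv2.imread("pics/scene0.png"); b=cv2.imread("pics/s2.png")[105:215,220:340]
cv2.imwrite("pics/c2.png",np.vstack([cv2.resize(x,(480,int(480*x.shape[0]/x.shape[1])//2*2)) for x in(a,b)])[:,:])
E
```

```text
5.2 s -0.0092 z 0.1938 lat 0.002 F 0.3 [ 0.5 -0.2 -0.5]
1.9 x -0.217 z 0.03 abs -0.0418 0.1893
1.8 x -0.164 z 0.012 abs -0.0337 0.192
1.7 x -0.108 z -0.0 abs -0.0254 0.1938
1.6 x -0.052 z -0.007 abs -0.017 0.1949
1.5 x 0.005 z -0.008 abs -0.0085 0.195
1.4 x 0.061 z -0.004 abs -0.0 0.1944
1.3 x 0.117 z 0.006 abs 0.0084 0.1928
1.2 x 0.172 z 0.022 abs 0.0165 0.1905
1.1 x 0.224 z 0.043 abs 0.0244 0.1873
1.0 x 0.274 z 0.069 abs 0.032 0.1834
0.9 x 0.322 z 0.1 abs 0.0391 0.1788
0.8 x 0.366 z 0.136 abs 0.0457 0.1734
0.7 x 0.406 z 0.176 abs 0.0518 0.1674
0.6 x 0.442 z 0.22 abs 0.0572 0.1609
0.5 x 0.474 z 0.267 abs 0.0619 0.1538
0.4 x 0.501 z 0.317 abs 0.0659 0.1463
0.3 x 0.522 z 0.369 abs 0.0692 0.1385
0.2 x 0.539 z 0.423 abs 0.0716 0.1303
0.1 x 0.549 z 0.479 abs 0.0732 0.122
-0.0 x 0.555 z 0.535 abs 0.074 0.1135
```

View pics/c2.png

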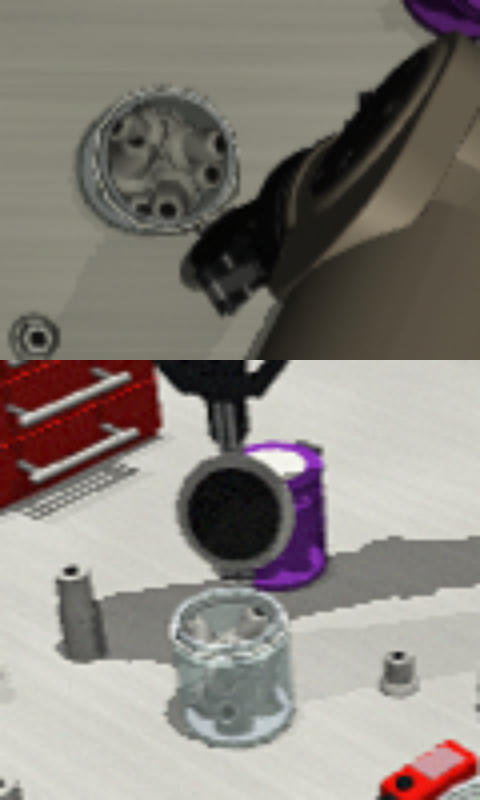

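Run:
```python
from fit import *
for th in(1.8,1.65,1.5,1.35):
    p=pts([*sol.x[:3],th]); print(th,[(k,proj(S,p[k])[0].round(1)) for k in("lid","edge","tab")])
o=r.get_obs()["tcp_pos"]; print(proj(S,o-[0,0,.011]),proj(S,o))
```

```text
rim top/scene [ 0.50075696 -0.17633928  0.095     ] [ 0.50661943 -0.17485326  0.095     ]
lid tri (array([ 0.45272226, -0.2161055 ,  0.14441998]), [np.float64(0.0006475209870092851), np.float64(0.0006475209870098091)])
1.8 [('lid', array([279.6, 142.9])), ('edge', array([279. , 128.1])), ('tab', array([278.9, 125.1]))]
1.65 [('lid', array([279. , 143.8])), ('edge', array([277.9, 129.7])), ('tab', array([277.7, 126.8]))]
1.5 [('lid', array([278.5, 145.1])), ('edge', array([276.8, 132. ])), ('tab', array([276.5, 129.3]))]
1.35 [('lid', array([278. , 146.6])), ('edge', array([275.8, 134.9])), ('tab', array([275.4, 132.6]))]
[[278.85736143 132.69018965]] [[278.52297237 129.38147809]]
```

The fingers stand behind the lid, top edge at about (278,128) in the scene, which suits an upright lid. I push on.

send_rows --pt "0 0.03 0 -0.008 0 0 0" --pt "0 0.06 0 -0.004 0 0 0" --pt "0 0.09 0 0 0 0 0" --pt "0 0.117 0 0.006 0 0 0" --pt "0 0.145 0 0.014 0 0 0" --pt "0 0.172 0 0.022 0 0 0" --pt "0 0.198 0 0.032 0 0 0" --pt "0 0.224 0 0.043 0 0 0" --pt "0 0.25 0 0.056 0 0 0" --pt "0 0.274 0 0.069 0 0 0" --pt "0 0.298 0 0.084 0 0 0" --pt "0 0.322 0 0.1 0 0 0" --pt "0 0.322 0 0.1 0 0 0"

```text
clock: 6.38
tcp_pos: [0.4952, -0.1855, 0.1784]
orientation: [-3.006, -0.913, 0.001]
contact_force: [-0.2, 0.7, -0.3]
grip_width: -0.0
```

```bash
python3 plan.py
python3 - <<'E'
from h import *
save("scene","pics/s3.png"); save("top","pics/t3.png")
a=cv2.imread("pics/t3.png")[175:265,360:480]; b=cv2.imread("pics/s3.png")[105:215,220:340]
cv2.imwrite("pics/c3.png",np.vstack([cv2.resize(x,(480,int(480*x.shape[0]/x.shape[1])//2*2)) for x in(a,b)])[:,:])
E
```

```text
6.38 s 0.039 z 0.1784 lat 0.0023 F 0.2 [-0.2  0.7 -0.3]
1.9 x -0.538 z -0.073 abs -0.0418 0.1893
1.8 x -0.485 z -0.091 abs -0.0337 0.192
1.7 x -0.429 z -0.103 abs -0.0254 0.1938
1.6 x -0.373 z -0.11 abs -0.017 0.1949
1.5 x -0.316 z -0.111 abs -0.0085 0.195
1.4 x -0.26 z -0.107 abs -0.0 0.1944
1.3 x -0.204 z -0.097 abs 0.0084 0.1928
1.2 x -0.15 z -0.081 abs 0.0165 0.1905
1.1 x -0.097 z -0.06 abs 0.0244 0.1873
1.0 x -0.047 z -0.034 abs 0.032 0.1834
0.9 x 0.001 z -0.003 abs 0.0391 0.1788
0.8 x 0.045 z 0.033 abs 0.0457 0.1734
0.7 x 0.085 z 0.073 abs 0.0518 0.1674
0.6 x 0.121 z 0.116 abs 0.0572 0.1609
0.5 x 0.153 z 0.164 abs 0.0619 0.1538
0.4 x 0.18 z 0.214 abs 0.0659 0.1463
0.3 x 0.201 z 0.266 abs 0.0692 0.1385
0.2 x 0.218 z 0.32 abs 0.0716 0.1303
0.1 x 0.228 z 0.376 abs 0.0732 0.122
-0.0 x 0.234 z 0.432 abs 0.074 0.1135
```

View pics/c3.png

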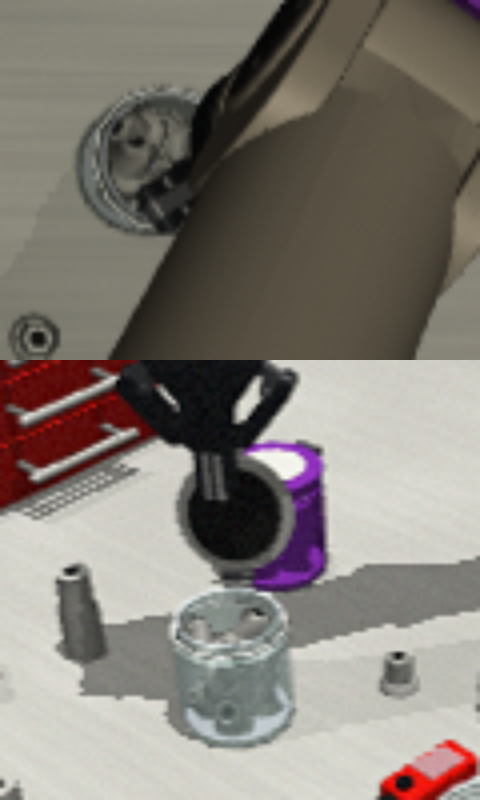

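Run:
```python
from fit import *
o=r.get_obs()["tcp_pos"]; print(o)
for dz in(-.03,-.011,0,.011): print(dz,proj(S,o+[0,0,dz]).round(1),proj(T,o+[0,0,dz]).round(1))
a=cv2.imread("pics/s3.png")[100:180,240:320]; b=cv2.imread("pics/s2.png")[100:180,240:320]
save("wrist","pics/w3.png"); w=cv2.imread("pics/w3.png")
f=lambda x:cv2.resize(x,(400,400),interpolation=cv2.INTER_CUBIC)
w=cv2.resize(w[100:300,220:420],(400,400))
c=cv2.imread("pics/scene0.png")[100:180,240:320]
cv2.imwrite("pics/c4.png",np.hstack([f(c)[:,:260],f(b)[:,:260],f(a)[:,:260]]));
```

```text
rim top/scene [ 0.50075696 -0.17633928  0.095     ] [ 0.50661943 -0.17485326  0.095     ]
lid tri (array([ 0.45272226, -0.2161055 ,  0.14441998]), [np.float64(0.0006475209870092851), np.float64(0.0006475209870098091)])
[ 0.49463941 -0.18618601  0.17872995]
-0.03 [[276.4 150.9]] [[410.2 215.6]]
-0.011 [[275.8 145.3]] [[411.8 215. ]]
0 [[275.4 141.9]] [[412.8 214.7]]
0.011 [[275.1 138.6]] [[413.8 214.3]]
```

View pics/c4.png

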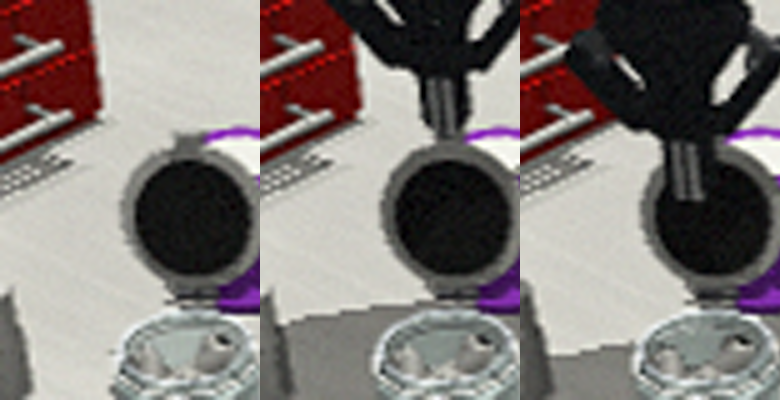

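View pics/w3.png

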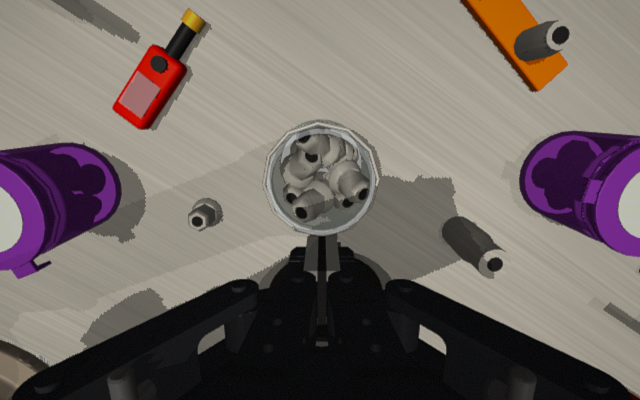

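Run:
```python
from fit import *
W="pics/w3.png"; o=r.get_obs()["tcp_pos"]; p=pts(sol.x)
for dz in(-.03,-.011,0,.011,.03): print(dz,proj(W,o+[0,0,dz]).round(1))
for k in p: print(k,proj(W,p[k]).round(0))
print("rim from wrist",atz(W,(322,179),.095)); K,a,t=cam(W); R=cv2.Rodrigues(a)[0]; print("cam",-R.T@t, R[2])
print("w1 rim",atz("pics/w1.png",(396,159),.095),tri("pics/w1.png",(408,222),S,(279.7,143.3)),tri("pics/w1.png",(408,222),T,(422.9,234.3)))
im=cv2.imread(W)[200:310,230:420]; cv2.imwrite("pics/c5.png",cv2.resize(im,None,fx=4,fy=4,interpolation=cv2.INTER_CUBIC))
```

```text
rim top/scene [ 0.50075696 -0.17633928  0.095     ] [ 0.50661943 -0.17485326  0.095     ]
lid tri (array([ 0.45272226, -0.2161055 ,  0.14441998]), [np.float64(0.0006475209870092851), np.float64(0.0006475209870098091)])
-0.03 [[317.6 225. ]]
-0.011 [[317.2 236.9]]
0 [[316.9 245. ]]
0.011 [[316.6 254.2]]
0.03 [[316.  273.5]]
rim [[320. 184.]]
lid [[319. 296.]]
tab [[319. 379.]]
l [[248. 296.]]
rr [[391. 296.]]
hinge [[320. 248.]]
edge [[319. 362.]]
rim from wrist [ 0.51013087 -0.17929443  0.095     ]
cam [ 0.55095615 -0.15144283  0.33295272] [-0.21679833 -0.14517694 -0.96536115]
w1 rim [ 0.50969102 -0.17493049  0.095     ] (array([ 0.45724724, -0.21435363,  0.14776919]), [np.float64(0.0023187853618426746), np.float64(0.0023187853618429934)]) (array([ 0.45480736, -0.21973931,  0.13495752]), [np.float64(0.0028944209373835124), np.float64(0.002894420937384002)])
```

View pics/c5.png

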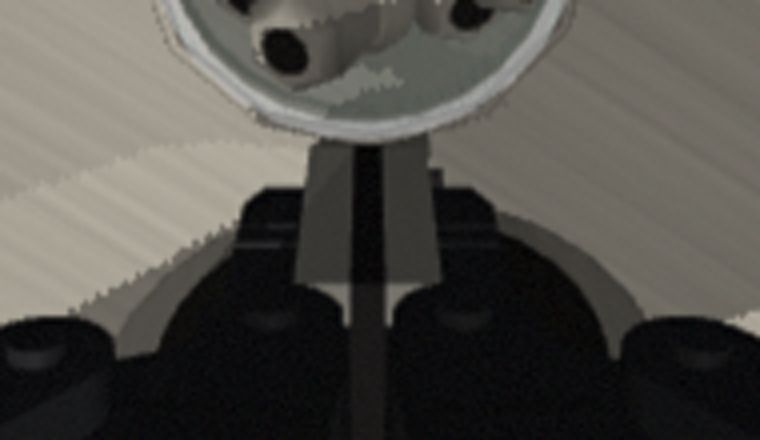

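Run:
```python
from fit import *
W="pics/w3.png"
for c,z in(((.5099,-.1785),.095),):
    ph=np.linspace(0,2*np.pi,73); P=np.c_[c[0]+.045*np.cos(ph),c[1]+.045*np.sin(ph),0*ph+z]; q=proj(W,P); print("rim u",q[:,0].min(),q[:,0].max(),"v",q[:,1].min(),q[:,1].max())
# silhouettes: tip in s1 vs background diff with scene0
def diff(a,b): return (np.abs(cv2.imread(a).astype(int)-cv2.imread(b)).max(2)>40).astype(np.uint8)
for f,pos in(("pics/s2.png",(.4552,-.2124,.1938)),("pics/s3.png",(.4952,-.1855,.1784)),("pics/s1.png",(.4522,-.0924,.35))):
    d=diff(f,S); u,v=proj(f,np.array(pos)-[0,0,.011])[0]; print(f,"tip pred",u.round(1),v.round(1))
    i=cv2.imread(f); x0,y0=int(u)-14,int(v)-22
    for y in range(y0,y0+34,2): print(y,"".join("%4d"%i[y,x].mean() for x in range(x0,x0+28,2)))
```

```text
rim top/scene [ 0.50075696 -0.17633928  0.095     ] [ 0.50661943 -0.17485326  0.095     ]
lid tri (array([ 0.45272226, -0.2161055 ,  0.14441998]), [np.float64(0.0006475209870092851), np.float64(0.0006475209870098091)])
rim u 260.35100666420897 381.4994814923419 v 116.29777277645726 235.2880783929105
pics/s2.png tip pred 278.8 132.8
110   12  18  16  15  22  13  18  18  14  20  20  15 138 215
112   91  11  14  20  17  16  20  23  19  18  17  95 217 211
114  215 221 226  94  16  12  19  16  12 141 108 218 212 212
116  208 213 216 204   9  91  64  38   6 184 213 211 207 209
118  211 205 206 215   0  85  52  52   7 184 208 209 205 211
120  206 204 210 210  45  80  42  71  13 147 210 210 208 207
122  207 206 203 207  86  64  34  88  12 128 206 207 206 209
124  207 209 206 207 180  59  27  88  29 215 208 213 207 206
126  202 206 205 207 208 165  43 100  91 166 116 120 120 119
128  205 200 205 204 209 193  91  97  89 217 249 244 240 243
130  202 200 207 123  75  87  95  91  89  83 113 228 241 240
132  205 211 132  83  88  46  24  15  45  73  88  77 188 244
134  205 128  88  77   8  14  14  
[... 1693 characters left out ...]
  6  90  31  95  12 124 205 205 214 167
81  204 204 201 204  96  75  30  95  22 212 205 200 200 202
83  205 203 207 205 206 114  32  74 188 208 203 204 206 207
85  202 205 205 209 209 211 216 212 206 206 209 211 210 210
87  204 206 205 207 207 210 211 211 211 211 213 208 208 206
89  202 203 208 204 210 211 209 209 210 210 214 210 212 213
91  201 204 203 202 203 204 208 209 204 207 206 208 212 205
93  204 205 206 206 204 205 206 203 204 204 208 207 207 201
95  208 205 205 203 207 206 202 202 202 200 203 201 200 206
97  202 207 206 208 206 204 205 205 201 205 204 202 199 201
99  202 205 206 204 205 207 205 205 202 207 205 200 201 199
101  206 205 206 200 200 200 202 204 210 205 201 204 201 200
```

Run:
```python
from fit import *
W="pics/w3.png"; ph=np.linspace(0,2*np.pi,181)
# observed rim outline in w3: grow ellipse extents
def ext(b,c):
    P=np.c_[c[0]+.045*np.cos(ph),c[1]+.045*np.sin(ph),0*ph+.095]-b  # camera truly shifted by b
    q=proj(W,P); return np.array([q[:,0].min(),q[:,0].max(),q[:,1].min(),q[:,1].max()])
obs_e=np.array([265,380,121,234.])
tips=[("pics/s1.png",(.4522,-.0924,.35),(304.5,84)),("pics/s3.png",(.4952,-.1855,.1784),(273,140.5))]
def f(b,c):
    t=np.ravel([proj(g,np.array(p)-[0,0,.011]+b)[0]-u for g,p,u in tips]); return np.r_[ext(b,c)-obs_e,t]
for c in((.5037,-.1756),(.5008,-.1763),(.5066,-.1749)):
    s=least_squares(lambda b:f(b,c),[0,0,.01]); print(c,s.x.round(4),s.fun.round(1))
s=least_squares(lambda x:f(x[:3],x[3:]),[0,0,.01,.504,-.176]); print("free",s.x.round(4),s.fun.round(1))
# lid angle refit with tri only, weights on scene/top
```

```text
rim top/scene [ 0.50075696 -0.17633928  0.095     ] [ 0.50661943 -0.17485326  0.095     ]
lid tri (array([ 0.45272226, -0.2161055 ,  0.14441998]), [np.float64(0.0006475209870092851), np.float64(0.0006475209870098091)])
(0.5037, -0.1756) [-0.0025  0.0056  0.0171] [-0.2 -2.3  1.1 -1.1  4.3  1.6  4.3  0.1]
(0.5008, -0.1763) [-0.0054  0.0048  0.0164] [-0.5 -2.3  1.  -0.9  4.8  1.5  4.8 -0.2]
(0.5066, -0.1749) [0.0004 0.0065 0.0177] [ 0.1 -2.3  1.1 -1.3  3.8  1.8  3.7  0.4]
free [-0.0047 -0.013   0.0131  0.5027 -0.1946] [ 0.1 -0.1  0.2 -0.3 -0.4  1.2  0.5 -1. ]
```

Wrist rim width (113 px against 121 predicted) and the scene-view fingertip (5–8 px above prediction) agree: the true tool height is about 16 mm above the reported one. So the fingers slid over the lid without touching it. I go back behind it and repeat with that correction.

```bash
sed -i 's/+.011$/+.011/; s/np.cos(th)+.011; *$/&/; s/z=.099+rho/z=-.016+.099+rho/' plan.py; grep -n "z=-.016" plan.py; python3 plan.py | head -1;  python3 go.py .495 -.186 .27 -56.3 .397 -.253 .27 -56.3 .397 -.253 .168 -56.3
```

```text
6:    s=rho*np.cos(th)-.0035*np.sin(th)-.011; z=-.016+.099+rho*np.sin(th)+.0035*np.cos(th)+.011
6.53 s 0.038 z 0.1789 lat 0.0019 F -0.3 [-0.3 -0.2 -0.1]
t 6.53 p [ 0.4946 -0.1863  0.1789] F [-0.3 -0.2 -0.1]
[0.495, -0.186, 0.27, -56.3] [ 0.003 -0.    -0.607] [0. 0. 0.]
[0.397, -0.253, 0.27, -56.3] [-0.788  0.009 -0.607] [0. 0. 0.]
[0.397, -0.253, 0.168, -56.3] [-0.788  0.009  0.073] [0. 0. 0.]
```

send_rows --pt "0 0 0 -0.2 0 0 0" --pt "0 0 0 -0.4 0 0 0" --pt "0 0 0 -0.6 0 0 0" --pt "0 0 0 -0.6 0 0 0" --pt "0 -0.2 0 -0.6 0 0 0" --pt "0 -0.4 0 -0.6 0 0 0" --pt "0 -0.6 0 -0.6 0 0 0" --pt "0 -0.79 0 -0.6 0 0 0" --pt "0 -0.79 0 -0.6 0 0 0" --pt "0 -0.79 0 -0.45 0 0 0" --pt "0 -0.79 0 -0.3 0 0 0" --pt "0 -0.79 0 -0.15 0 0 0" --pt "0 -0.79 0 -0.05 0 0 0" --pt "0 -0.79 0 0.03 0 0 0" --pt "0 -0.79 0 0.07 0 0 0" --pt "0 -0.79 0 0.07 0 0 0" --pt "0 -0.79 0 0.07 0 0 0"

```text
clock: 7.95
tcp_pos: [0.3961, -0.2522, 0.1686]
orientation: [3.007, 0.91, -0.0]
contact_force: [-0.2, -0.2, 0.6]
grip_width: -0.0001
```

```bash
python3 plan.py
```

```text
7.95 s -0.0805 z 0.1686 lat 0.0017 F -0.2 [-0.2 -0.2  0.6]
1.9 x 0.258 z -0.031 abs -0.0418 0.1733
1.8 x 0.312 z -0.049 abs -0.0337 0.176
1.7 x 0.367 z -0.062 abs -0.0254 0.1778
1.6 x 0.423 z -0.068 abs -0.017 0.1789
1.5 x 0.48 z -0.07 abs -0.0085 0.179
1.4 x 0.536 z -0.065 abs -0.0 0.1784
1.3 x 0.592 z -0.055 abs 0.0084 0.1768
1.2 x 0.647 z -0.039 abs 0.0165 0.1745
1.1 x 0.699 z -0.018 abs 0.0244 0.1713
1.0 x 0.75 z 0.008 abs 0.032 0.1674
0.9 x 0.797 z 0.039 abs 0.0391 0.1628
0.8 x 0.841 z 0.075 abs 0.0457 0.1574
0.7 x 0.881 z 0.114 abs 0.0518 0.1514
0.6 x 0.918 z 0.158 abs 0.0572 0.1449
0.5 x 0.949 z 0.205 abs 0.0619 0.1378
0.4 x 0.976 z 0.255 abs 0.0659 0.1303
0.3 x 0.998 z 0.308 abs 0.0692 0.1225
0.2 x 1.014 z 0.362 abs 0.0716 0.1143
0.1 x 1.025 z 0.417 abs 0.0732 0.106
-0.0 x 1.03 z 0.474 abs 0.074 0.0975
```

send_rows --pt "0 0.06 0 0 0 0 0" --pt "0 0.12 0 0 0 0 0" --pt "0 0.17 0 -0.01 0 0 0" --pt "0 0.2 0 -0.01 0 0 0" --pt "0 0.23 0 -0.015 0 0 0" --pt "0 0.26 0 -0.02 0 0 0" --pt "0 0.29 0 -0.02 0 0 0" --pt "0 0.32 0 -0.025 0 0 0" --pt "0 0.35 0 -0.03 0 0 0" --pt "0 0.38 0 -0.03 0 0 0" --pt "0 0.41 0 -0.03 0 0 0" --pt "0 0.44 0 -0.03 0 0 0" --pt "0 0.48 0 -0.03 0 0 0" --pt "0 0.48 0 -0.03 0 0 0"

```text
clock: 9.12
tcp_pos: [0.4572, -0.2111, 0.1728]
orientation: [3.006, 0.914, 0.0]
contact_force: [-0.0, 0.5, 0.3]
grip_width: 0.0
```

```bash
python3 plan.py
cat > lid.py <<'E'
# largest black blob below the gripper in scene = inner face of lid
from fit import *
import sys
n=sys.argv[1]; f=f"pics/{n}.png"; save("scene",f)
def blob(f):
    i=cv2.imread(f)[120:200,255:305].max(2); return cv2.connectedComponentsWithStats((i<45).astype(np.uint8))
for g in(S,f):
    k,l,st,c=blob(g); print(g,[(st[j].tolist(),c[j].round(1).tolist()) for j in range(1,k) if st[j][4]>80])
E
python3 lid.py s4
```

```text
9.12 s -0.0068 z 0.1728 lat 0.002 F 0.2 [-0.   0.5  0.3]
1.9 x -0.233 z -0.003 abs -0.0418 0.1733
1.8 x -0.18 z -0.021 abs -0.0337 0.176
1.7 x -0.124 z -0.034 abs -0.0254 0.1778
1.6 x -0.068 z -0.04 abs -0.017 0.1789
1.5 x -0.011 z -0.042 abs -0.0085 0.179
1.4 x 0.045 z -0.037 abs -0.0 0.1784
1.3 x 0.101 z -0.027 abs 0.0084 0.1768
1.2 x 0.155 z -0.011 abs 0.0165 0.1745
1.1 x 0.208 z 0.01 abs 0.0244 0.1713
1.0 x 0.258 z 0.036 abs 0.032 0.1674
0.9 x 0.306 z 0.067 abs 0.0391 0.1628
0.8 x 0.35 z 0.103 abs 0.0457 0.1574
0.7 x 0.39 z 0.142 abs 0.0518 0.1514
0.6 x 0.426 z 0.186 abs 0.0572 0.1449
0.5 x 0.458 z 0.233 abs 0.0619 0.1378
0.4 x 0.485 z 0.283 abs 0.0659 0.1303
0.3 x 0.506 z 0.336 abs 0.0692 0.1225
0.2 x 0.523 z 0.39 abs 0.0716 0.1143
0.1 x 0.533 z 0.446 abs 0.0732 0.106
-0.0 x 0.539 z 0.502 abs 0.074 0.0975
rim top/scene [ 0.50075696 -0.17633928  0.095     ] [ 0.50661943 -0.17485326  0.095     ]
lid tri (array([ 0.45272226, -0.2161055 ,  0.14441998]), [np.float64(0.0006475209870092851), np.float64(0.0006475209870098091)])
pics/scene0.png [([12, 12, 23, 23, 409], [23.0, 23.2])]
pics/s4.png [([11, 16, 23, 21, 371], [22.0, 25.9])]
```

Lid's inner face in the scene moved down (top row 132→136): it is swinging. I continue along the arc.

send_rows --pt "0 0.03 0 -0.01 0 0 0" --pt "0 0.06 0 -0.015 0 0 0" --pt "0 0.09 0 -0.015 0 0 0" --pt "0 0.12 0 -0.015 0 0 0" --pt "0 0.15 0 -0.01 0 0 0" --pt "0 0.18 0 0 0 0 0" --pt "0 0.21 0 0.01 0 0 0" --pt "0 0.235 0 0.023 0 0 0" --pt "0 0.258 0 0.036 0 0 0" --pt "0 0.282 0 0.05 0 0 0" --pt "0 0.306 0 0.067 0 0 0" --pt "0 0.328 0 0.085 0 0 0" --pt "0 0.35 0 0.103 0 0 0" --pt "0 0.35 0 0.103 0 0 0"

```text
clock: 10.33
tcp_pos: [0.5001, -0.1822, 0.1568]
orientation: [-3.006, -0.913, 0.001]
contact_force: [0.6, 0.2, -0.5]
grip_width: -0.0001
```

```bash
python3 plan.py|sed -n '1p;12,$p'; python3 lid.py s5
```

```text
10.33 s 0.0449 z 0.1568 lat 0.0022 F 0.6 [ 0.6  0.2 -0.5]
0.9 x -0.039 z -0.04 abs 0.0391 0.1628
0.8 x 0.005 z -0.004 abs 0.0457 0.1574
0.7 x 0.046 z 0.036 abs 0.0518 0.1514
0.6 x 0.082 z 0.08 abs 0.0572 0.1449
0.5 x 0.113 z 0.127 abs 0.0619 0.1378
0.4 x 0.14 z 0.177 abs 0.0659 0.1303
0.3 x 0.162 z 0.229 abs 0.0692 0.1225
0.2 x 0.178 z 0.283 abs 0.0716 0.1143
0.1 x 0.189 z 0.339 abs 0.0732 0.106
-0.0 x 0.194 z 0.396 abs 0.074 0.0975
rim top/scene [ 0.50075696 -0.17633928  0.095     ] [ 0.50661943 -0.17485326  0.095     ]
lid tri (array([ 0.45272226, -0.2161055 ,  0.14441998]), [np.float64(0.0006475209870092851), np.float64(0.0006475209870098091)])
pics/scene0.png [([12, 12, 23, 23, 409], [23.0, 23.2])]
pics/s5.png [([0, 0, 38, 26, 439], [16.8, 8.0]), ([9, 31, 25, 9, 166], [21.6, 34.9])]
```

send_rows --pt "0 0.025 0 0.015 0 0 0" --pt "0 0.046 0 0.036 0 0 0" --pt "0 0.064 0 0.058 0 0 0" --pt "0 0.082 0 0.08 0 0 0" --pt "0 0.098 0 0.103 0 0 0" --pt "0 0.113 0 0.127 0 0 0" --pt "0 0.127 0 0.152 0 0 0" --pt "0 0.14 0 0.177 0 0 0" --pt "0 0.151 0 0.203 0 0 0" --pt "0 0.162 0 0.229 0 0 0" --pt "0 0.17 0 0.256 0 0 0" --pt "0 0.178 0 0.283 0 0 0" --pt "0 0.178 0 0.283 0 0 0" --pt "0 0.178 0 0.283 0 0 0"

```text
clock: 11.55
tcp_pos: [0.5216, -0.168, 0.1147]
orientation: [-3.006, -0.911, 0.001]
contact_force: [-0.5, -0.5, -0.3]
grip_width: -0.0001
```

```bash
python3 plan.py|sed -n '1p;19,$p'; python3 lid.py s6 | tail -1
python3 - <<'E'
import cv2
i=cv2.imread("pics/s6.png")[110:220,230:350]; cv2.imwrite("pics/c6.png",cv2.resize(i,None,fx=6,fy=5,interpolation=cv2.INTER_CUBIC))
E
```

```text
11.55 s 0.0707 z 0.1147 lat 0.0021 F -0.7 [-0.5 -0.5 -0.3]
0.2 x 0.006 z 0.002 abs 0.0716 0.1143
0.1 x 0.017 z 0.058 abs 0.0732 0.106
-0.0 x 0.022 z 0.114 abs 0.074 0.0975
pics/s6.png [([0, 0, 38, 43, 960], [15.5, 16.5])]
```

View pics/c6.png

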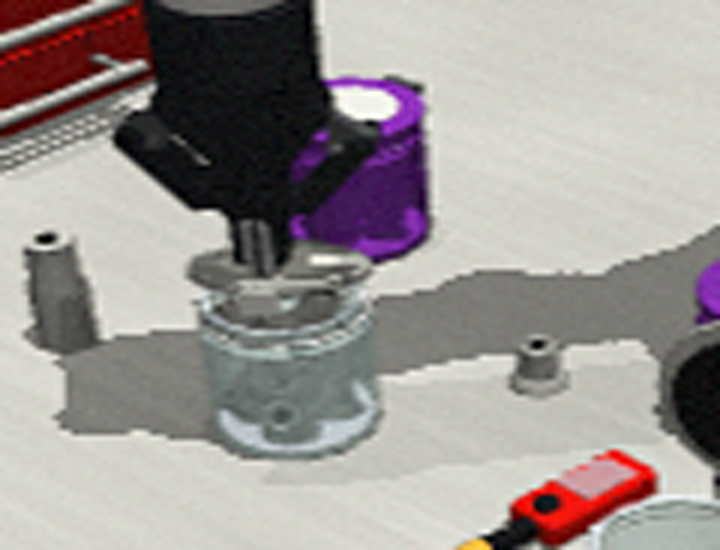

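Scene crop: the fingertips rest on the lid at (260,265), with the lid slightly above the rim. The jar stands in place. Now I lower gently while watching the force.

send_rows --pt "0 0.005 0 0.015 0 0 0" --pt "0 0.01 0 0.03 0 0 0" --pt "0 0.015 0 0.045 0 0 0" --pt "0 0.02 0 0.06 0 0 0" --pt "0 0.02 0 0.07 0 0 0" --pt "0 0.02 0 0.08 0 0 0" --pt "0 0.02 0 0.08 0 0 0"

```text
clock: 12.18
tcp_pos: [0.5243, -0.1662, 0.1027]
orientation: [-3.006, -0.911, 0.001]
contact_force: [1.0, -0.1, 0.2]
grip_width: 0.0007
```

send_rows --pt "0 0 0 0.005 0 0 0" --pt "0 0 0 0.01 0 0 0" --pt "0 0 0 0.01 0 0 0"

```text
clock: 12.43
tcp_pos: [0.5244, -0.1663, 0.1014]
orientation: [-3.007, -0.911, -0.0]
contact_force: [-0.5, -0.3, -0.3]
grip_width: -0.0001
```

send_rows --pt "0 0 0 0.005 0 0 0" --pt "0 0 0 0.01 0 0 0" --pt "0 0 0 0.01 0 0 0"

```text
clock: 12.68
tcp_pos: [0.5244, -0.1663, 0.0999]
orientation: [-3.006, -0.911, 0.0]
contact_force: [0.2, 0.0, 0.6]
grip_width: -0.0
```

send_rows --pt "0 0 0 0.005 0 0 0" --pt "0 0 0 0.01 0 0 0" --pt "0 0 0 0.01 0 0 0"

```text
clock: 12.93
tcp_pos: [0.5244, -0.1664, 0.0984]
orientation: [-3.007, -0.911, 0.0]
contact_force: [-0.1, 0.7, 0.5]
grip_width: -0.0001
```

send_rows --pt "0 0 0 0.005 0 0 0" --pt "0 0 0 0.01 0 0 0" --pt "0 0 0 0.01 0 0 0"

```text
clock: 13.18
tcp_pos: [0.5243, -0.1664, 0.0968]
orientation: [-3.006, -0.911, 0.0]
contact_force: [0.4, 0.6, 0.8]
grip_width: 0.0
```

send_rows --pt "0 0 0 0.005 0 0 0" --pt "0 0 0 0.01 0 0 0" --pt "0 0 0 0.01 0 0 0"

```text
clock: 13.43
tcp_pos: [0.5244, -0.1663, 0.0954]
orientation: [-3.006, -0.911, 0.0]
contact_force: [-1.0, -1.3, 0.4]
grip_width: 0.0003
```

send_rows --pt "0 0 0 0.005 0 0 0" --pt "0 0 0 0.01 0 0 0" --pt "0 0 0 0.01 0 0 0"

```text
clock: 13.68
tcp_pos: [0.5244, -0.1664, 0.0938]
orientation: [-3.007, -0.911, 0.0]
contact_force: [0.2, 0.1, 0.4]
grip_width: 0.0
```

Run:
```python
from h import *
save("scene","pics/s7.png")
for f in("s6","s7"):
    i=cv2.imread(f"pics/{f}.png")
    print(f)
    for v in range(150,180,2): print(v,"".join("%4d"%i[v,u].mean() for u in range(258,300,3)))
```

```text
s6
150  210  11  16  20  21  20  21  22  21  57  61  64  60  59
152  205 202 223  20  20  17  20  24  38  55  62  56  52  89
154  204 206 207 188  82  78  20  97  50  56  59  62  55  97
156  207 205 205 186  69  80  10 121  44  55  52  58  57  64
158  202 204 210 203  58  63  16  76  63  56  64 118 103 103
160  209 207 154 108  49  49  25 129 123  96 105 114  81  49
162  207 167 111 143  33  45   9 125 227 224 178 151 152 203
164  207 121  92  92 119  33  93 121 102  90 125 110 209 212
166  203 198  83 100 185 187 174 177 178  91  80 214 208 206
168  205 211 201 114 162 180 111 111  49  48 147 212 210 213
170  209 195 213 112 122 123 145 137  90  85 166 174 121 122
172  210 215 159  78 119 122 123  92  83  92 147 156 127 122
174  213 215  63 154  92  60 102  93  87 166 149 148 124 126
176  121 125 135 101 148 199 176 141 112 153 134 113 123 126
178  128 132 124 132 117 101 125 168 223 177 125 115 126 124
s7
150   19  21  15  20  14  21  23  40  36  23  16  61  60  55
152   18  15  26  20  10  25  13  42  22  26  28  56  56  88
154   49  14  20   8  16   7  13  19  22  15  62  60  58  94
156  213   7  15  22  23  11  23  15  20  45  54  57  60  60
158  202 183  38  16  18  18  14  23  11  58  63 119 104 106
160  209 209 207 195  25  16  18 133 129 122 113 119  78  47
162  208 210 198 122  56  69  11  94 136  95  99  46 151 205
164  206 212 120 113  47  55  14  90 131 226 194 196 207 207
166  208 190 121 154  35  43  18  73 239 236 188 182 207 205
168  208 149 107 119  22  37  30 133 135 108  99 132 206 209
170  211 185 106 100 127  46  95 131 108  98  98 111 191 115
172  209 212  79 105  97 140 192 191 193 174  69 159 124 124
174  212 215  69  82 148 183 165 168  72 121 120 149 128 127
176  221 219 153 108 173 178 184 146 113 128 136 108 128 122
178  127 128 117 115 111  95  98 136 227 178 125 119 127 128
```

send_rows --pt "0 0 0 0.005 0 0 0" --pt "0 0 0 0.01 0 0 0" --pt "0 0 0 0.01 0 0 0"

```text
clock: 13.98
tcp_pos: [0.5244, -0.1663, 0.0924]
orientation: [-3.006, -0.911, 0.0]
contact_force: [-1.0, 0.1, -0.3]
grip_width: -0.0004
```

send_rows --pt "0 0 0 0.005 0 0 0" --pt "0 0 0 0.008 0 0 0" --pt "0 0 0 0.008 0 0 0"

```text
clock: 14.23
tcp_pos: [0.5244, -0.1663, 0.0912]
orientation: [-3.007, -0.911, 0.0]
contact_force: [0.9, 0.2, -0.2]
grip_width: -0.0001
```

send_rows --pt "0 0 0 0.004 0 0 0" --pt "0 0 0 0.007 0 0 0" --pt "0 0 0 0.007 0 0 0"

```text
clock: 14.48
tcp_pos: [0.5244, -0.1664, 0.0906]
orientation: [-3.006, -0.911, -0.0]
contact_force: [-1.6, 0.1, 5.3]
grip_width: 0.0001
```

Firm contact (5.3 N) at a reported z of 0.0906. I press a little more.

send_rows --pt "0 0 0 0.003 0 0 0" --pt "0 0 0 0.003 0 0 0" --pt "0 0 0 0.003 0 0 0"

```text
clock: 14.73
tcp_pos: [0.5245, -0.1664, 0.0905]
orientation: [-3.006, -0.911, -0.001]
contact_force: [-2.8, 2.3, 8.9]
grip_width: 0.0004
```

send_rows --pt "0 0 0 0.004 0 0 0" --pt "0 0 0 0.004 0 0 0" --pt "0 0 0 0.004 0 0 0"

```text
clock: 14.98
tcp_pos: [0.5246, -0.1664, 0.0904]
orientation: [-3.006, -0.91, -0.001]
contact_force: [-4.2, 1.9, 15.1]
grip_width: -0.0005
```

The lid is on its stop: 15 N and no further travel. I retract straight up.

send_rows --pt "0 0 0 -0.03 0 0 0" --pt "0 0 0 -0.1 0 0 0" --pt "0 0 0 -0.3 0 0 0" --pt "0 0 0 -0.5 0 0 0" --pt "0 0 0 -0.75 0 0 0" --pt "0 0 0 -1 0 0 0" --pt "0 -0.2 0 -1 0 0 0" --pt "0 -0.4 0 -1 0 0 0" --pt "0 -0.4 0 -1 0 0 0"

```text
clock: 15.73
tcp_pos: [0.4698, -0.2038, 0.2402]
orientation: [-3.009, -0.9, -0.0]
contact_force: [-1.0, -0.6, -0.7]
grip_width: -0.0001
```

Run:
```python
from h import *
save("scene","pics/s8.png"); i=cv2.imread("pics/s8.png")[110:260,230:400]; j=cv2.imread("pics/scene0.png")[110:260,230:400]
f=lambda x:cv2.resize(x,None,fx=2.35,fy=3.5,interpolation=cv2.INTER_CUBIC) 
g=lambda x:cv2.resize(x[:,:130],(400,460),interpolation=cv2.INTER_CUBIC)
cv2.imwrite("pics/c8.png",np.hstack([g(j),g(i)])); o=r.get_obs(); print(o["contact_force"],o["tcp_pos"],o["clock"])
```

```text
[0.53609616 0.87541453 0.50526449] [ 0.47206051 -0.20177203  0.23997909] 15.7833
```

View pics/c8.png

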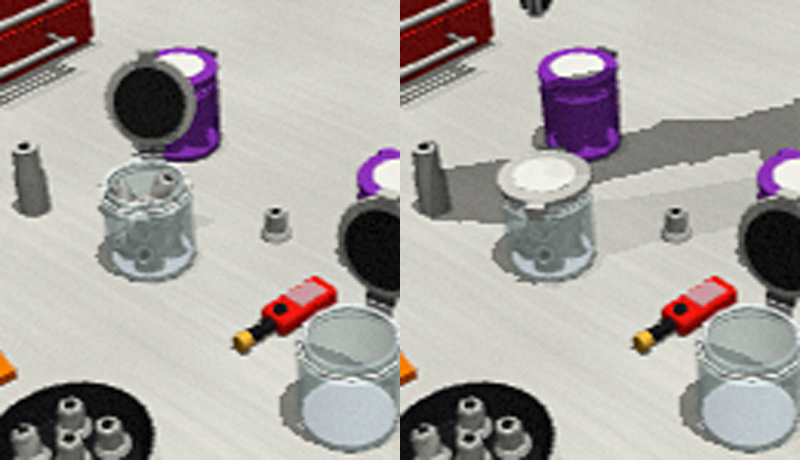

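The before/after crop shows the lid flat on the full jar at (545,180), with its tab at the front. The jar has not moved, the empty jar is still open, and the bystanders are in place.

```bash
python3 -c "
from bench import r
print(r.hand_in())"
```

```text
the job is handed in; nothing more can be done
None
```

The full jar's lid is shut and the job is handed in at about 16 s on the robot's clock; the hand-in gave no verdict. I pushed the lid over with the closed fingertips, following its arc, and pressed it down in small steps.

**Shutting the lid:** The lid met a firm stop. The force rose from 5 to 15 N while the tool moved only about 0.2 mm. I did not measure the final lid angle; I judge it shut from the stop and from the last picture, where it lies flat.

**Last picture (before/after):** The jar has not visibly moved, the empty jar is still open, and the bystanders in view are undisturbed. The tin, the valve tool and one loose nut were outside this crop, so I did not check them at the end. The arm is clear of everything.

**What went wrong:** The first pass slid over the lid without touching it. The wrist and scene cameras both put the tool about 16 mm higher than its reported height. I corrected for that and the second pass worked. The firm stop, though, came about 7 mm lower than the corrected plan expected. Some mismatch in the height or calibration therefore remains unexplained. The cameras also disagreed by up to 9 mm on where the jar's rim was.

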